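Clip the keeper boxes shut and put them away

TASK

Snap the clip on the lid of every keeper box on the counter shut with the clip pliers, not with bare fingers. Then slide all the boxes, clip end towards you, side by side and fully home under the roof of the low cabinet, and only after that push its door shut until it seats on its catch. Lay the pliers back flat on their wooden board, and leave the mug and the small tin alone.

Things in the scene. Friction and masses are not known exactly. Their poses are not given: they have to be found in the camera images.
- tub0: Keeper box: closed white box with grey lid, 100 mm long (its x), 58 wide (y), lid top 36 mm up, about 0.3 kg, loose on the counter. All boxes are alike; one may be absent. Origin: centre of its underside. At its -x end, 25 mm from the centre, the two upright steel ears of its clip stand on the lid. Shut, they are a good handle (14 mm thick) to pinch from above and lift the box by.
- tub0_clip (a point): Middle of the open ear pair of tub0: (-25, +4, 50) mm in the box's frame, axes as the box. Each ear is 18 mm long (x), 6 thick (y), from the lid up to 64 mm above the underside. In the box's frame the fixed ear spans y -7 to -1 mm, the loose ear y +9 to +15 mm open, +1 to +7 shut: 22 mm over both open, 14 mm shut.
- clip0 (a joint): Travel of the loose ear of tub0 towards the fixed one: 0 m open, 0.008 m shut. A two-state snap: it resists with about 8 N over the first 3 mm, then jumps shut and stays.
- tub1: Keeper box: closed white box with grey lid, 100 mm long (its x), 58 wide (y), lid top 36 mm up, about 0.3 kg, loose on the counter. All boxes are alike; one may be absent. Origin: centre of its underside. At its -x end, 25 mm from the centre, the two upright steel ears of its clip stand on the lid. Shut, they are a good handle (14 mm thick) to pinch from above and lift the box by.
- tub1_clip (a point): Middle of the open ear pair of tub1: (-25, +4, 50) mm in the box's frame, axes as the box. Each ear is 18 mm long (x), 6 thick (y), from the lid up to 64 mm above the underside. In the box's frame the fixed ear spans y -7 to -1 mm, the loose ear y +9 to +15 mm open, +1 to +7 shut: 22 mm over both open, 14 mm shut.
- clip1 (a joint): Travel of the loose ear of tub1 towards the fixed one: 0 m open, 0.008 m shut. A two-state snap: it resists with about 8 N over the first 3 mm, then jumps shut and stays.
- tub2: Keeper box: closed white box with grey lid, 100 mm long (its x), 58 wide (y), lid top 36 mm up, about 0.3 kg, loose on the counter. All boxes are alike; one may be absent. Origin: centre of its underside. At its -x end, 25 mm from the centre, the two upright steel ears of its clip stand on the lid. Shut, they are a good handle (14 mm thick) to pinch from above and lift the box by.
- tub2_clip (a point): Middle of the open ear pair of tub2: (-25, +4, 50) mm in the box's frame, axes as the box. Each ear is 18 mm long (x), 6 thick (y), from the lid up to 64 mm above the underside. In the box's frame the fixed ear spans y -7 to -1 mm, the loose ear y +9 to +15 mm open, +1 to +7 shut: 22 mm over both open, 14 mm shut.
- clip2 (a joint): Travel of the loose ear of tub2 towards the fixed one: 0 m open, 0.008 m shut. A two-state snap: it resists with about 8 N over the first 3 mm, then jumps shut and stays.
- pliers: Clip pliers lying flat on their board: two crossed arms on a pivot, 160 mm long, about 0.16 kg. Origin: underside below the pivot; x to the jaw tips, z up. Black rubber handles 24 mm high and 10 thick reach 97 mm behind the pivot; the steel jaws, 5 to 19 mm above the underside, end 62 mm ahead. A spring holds them open; held at a part-closed finger opening they stay part open.
- pliers_grip (a point): Where to hold the pliers: (-55, 0, 12) mm in their frame, midway between the handles. Width over both handles here: 62 mm open, 56 for carrying (handles parallel), 38 with the jaws 14 mm apart, 35 fully shut. The spring presses about 11 N on each finger when open, 15 N shut; snapping a clip takes about 30 N of grip (40 N is plenty).
- pliers_jaws (a point): Bite point midway between the jaws: (50, 0, 12) mm in the pliers' frame. Clear gap here 36 mm open, 14 mm when a clip is shut.
- pliers_a (a joint): Angle of each pliers arm: 0 rad open, 0.24 fully shut; about 0.22 with the jaws 14 mm apart.
- rest: Wooden board of the pliers, fixed, 200 x 100 x 8 mm, long side along its x. Origin: centre of its underside, on the counter. The pliers lie along it.
- cabinet: Low wooden cabinet fixed on the counter, without floor. Origin: middle of its open front at counter level; x points into it, y to its left. Inside 222 mm wide, 118 deep; side walls 12 thick, 32 high in front. The roof (underside 60 mm, top 70 mm up) covers only x = 64 to 130 mm; the front is open above, so a box held by its clip slides in. Three boxes fit, at y = -74, 0, +74 mm.
- door (a joint): Cabinet door: 0 rad shut, grows as it opens towards the robot, starts wide open. It turns easily and stays where left; over the last 0.03 rad a sprung ball catch resists (about 5 N at the free edge) and then draws it shut.
- door_hinge (a point): On the upright hinge axis, at the left (+y) front corner of the cabinet, 36 mm up. The door is 12 mm thick, 68 mm high; its mid-plane runs through the axis. At 0 rad it reaches along the cabinet's -y; from above it turns counter-clockwise as it shuts.
- door_edge (a point): On the door's outer face near its free edge, 234 mm from the hinge, 36 mm up; x points from the outer face through the door (into the cabinet when shut), y from the free edge to the hinge.
- mug: Ochre mug, 97 mm high, a bystander. Origin: underside.
- small_tin: Small round food tin, 75 mm wide, 58 high, a bystander. Origin: underside.

How it is judged:
On the way, in this order (a step that is already met when the one before it is completed fails the run):
1. the clips of all boxes are snapped shut (value of joint each of clip0, clip1, clip2 above 0.0065 m), for 0.2 s.
2. all boxes stand inside the cabinet, clip end to the door (x of tub0 in the frame of cabinet between 0.04 and 0.075 m and y of tub0 in the frame of cabinet between -0.09 and 0.09 m and z of each of tub0, tub1, tub2 in the frame of cabinet below 0.006 m and x of each of tub0_clip, tub1_clip, tub2_clip in the frame of cabinet below 0.05 m and x of tub1 in the frame of cabinet between 0.04 and 0.075 m and y of tub1 in the frame of cabinet between -0.09 and 0.09 m and x of tub2 in the frame of cabinet between 0.04 and 0.075 m and y of tub2 in the frame of cabinet between -0.09 and 0.09 m), for 0.2 s.
3. the door is shut on its catch (value of joint door below 0.015 rad), for 0.2 s.
At the end, for the whole second after the job is handed in: Every clip shut (over 6.5 mm), every box on the counter inside the cabinet behind the door, clip end to the door; door under 0.015 rad; pliers lying flat on their board (grip within 80 mm along and 40 mm across of its centre), at rest (all of step 1 and all of step 2 and value of joint door below 0.015 rad and x of pliers_grip in the frame of rest between -0.08 and 0.08 m and y of pliers_grip in the frame of rest between -0.04 and 0.04 m and z of pliers in the frame of rest below 0.014 m and angle between pliers's own z axis and vertical below 0.15 rad and linear speed of pliers below 0.02 m/s); the robot touches nothing.
It fails at once if the fingers touch the loose ear of tub0 before it is shut (contact force between the fingers and clip0 above 0.5 N and value of joint clip0 below 0.0055 m).
It fails at once if the fingers touch the loose ear of tub1 before it is shut (contact force between the fingers and clip1 above 0.5 N and value of joint clip1 below 0.0055 m).
It fails at once if the fingers touch the loose ear of tub2 before it is shut (contact force between the fingers and clip2 above 0.5 N and value of joint clip2 below 0.0055 m).
It fails at once if the mug is moved (distance of mug from where it was at the start of the episode above 0.03 m).
It fails at once if the small tin is moved (distance of small_tin from where it was at the start of the episode above 0.03 m).
Of tub0, tub1, tub2 only 2 to 3 are there at a start; the rules pass over those that are not, and their reading is None.
At some moment in a run one of tub0, tub1, tub2 may be knocked a few centimetres aside while the robot is not near it.
It also fails if it takes over 210 s, if anything falls off the work surface, if the arm or the gripper's body presses on something with over 40 N, if the wrist force passes 120 N, or if a joint passes its speed limit or range.

ROBOT

A 6-joint arm with a two-finger parallel gripper is mounted at the origin on a cart in front of the work surface, level with it; the furniture and walls round the work are solid. World frame = base frame: x ahead of the robot, y to its left, z up, the work surface at z = 0. Lengths are in m, angles in rad, forces in N, time in s.
With the tool pointing down it reaches from about 0.275 to 0.75 m from the base axis. Payload 10.2 kg.
Tool frame: the origin (TCP) lies midway between the tips of the shut fingers; the grasp point (between the pads) lies 19 mm behind it; z points along the fingers, y is the line along which they close (so a half turn about z gives the same grasp; the last joint's range is limited). The gripper opens to 85 mm and grips with 20 to 120 N. Pads are 22 mm wide; open, the fingers measure 114 mm over their backs; the gripper's body (76 mm by 85 mm) begins 54 mm behind the grasp point. The pads swing forward as they close: fully open they stand 13 mm farther back than shut.
Start: joints at [-1.376, 0.313, 1.498, -0, 1.331, -0.223], TCP at [0.213, -0.48, 0.231] pointing down, gripper open.
Joint ranges: [-2.94, 2.94], [-0.97, 2.17], [0.19, 2.56], [-1.23, 4.37], [0.02, 3.11], [-2.88, 2.88]. Speed limits (rad/s): [2.39, 2.39, 3.01, 3.14, 3.14, 3.14].

INTERFACE

Orientations are given as [roll, pitch, yaw] about the fixed x, y, z axes, in that order (R = Rz(yaw) Ry(pitch) Rx(roll)).
In Python, from bench import r, optics, ticket gives the robot as it stands. The module is installed in compiled form; this text tells all that it offers.
- The arm moves only by the tool servo_tool, never from a script. Its argument "increments" is a list of rows, each a list of 5 numbers: the closure in counts, from 0 (fully open) to 255 (shut), then the shift along the tool's x, y, z in cm, then the turn about the tool's z in degrees. A call has 1 to 8 rows; each row is the pose to reach, as a shift and turn from the pose commanded when the call began, along the tool's axes at that moment; what a row does not reach only later rows make up. A row lasts 1/10 s, in which the tool goes at most 50 mm and 8.59 degrees, less where a joint would pass 70% of its speed; a pose out of reach is approached as far as the arm can. A call with a gripper value outside its range is refused whole. The fingers move at their own pace and stop on an object; the grip force is fixed at half the most. Time passes only in rows, so rows that repeat a pose let the fingers close. It gives the time, the measured TCP pose, the force, the opening and the grip force at its end, in the units of the state.
- r.state(): the state, without advancing time (a new reading comes with each control period).
- optics.snapshot(name): name is "scene" or "top"; returns a dict with "img" (480x640x3 uint8, blue, green, red), "fov_y" (degrees; the focal length in pixels is half the picture's height over the tangent of half this angle, whatever the lens; pixels are square), "cx", "cy" (the principal point, pixels), "dist" ([k1, k2, p1, p2, k3] as OpenCV has them; the pictures are not rectified), "position" and "attitude" of the camera in the world. Camera axes: x right, y down, z forward; pixel columns grow to the right and rows downward; lengths in m; the calibration is good to about 2 mm. A picture is of the moment at which its call begins. There is no depth.
- ticket.close_job(): hands the job in; it is judged then, once.
The state is a dict: "time_s": time; "qpos": joint angles; "dq": joint speeds; "joint_torque": joint torques, N m; "eef_pos": TCP position; "ee_rot": TCP orientation; "wrist_force": force on the tool from outside, world axes, zero at the start; "moment": the same for the moment, N m; "grip_width": finger opening in m; "finger_force": force on a finger pad.
Only numpy, scipy, OpenCV 4.12 (cv2) and the standard library are available. Lean on these libraries where they do the work, as an engineer would, in place of code of your own. Each camera call takes 0.05 s, during which the arm holds its last target. There are 200 camera calls.

## Working session

There is one attempt and no reset: what is moved stays moved. The work goes in short steps, Python scripts to look and compute and a tool call to move; the robot and the scene stay as the last step left them, time stands still between calls to the robot, and variables do not carry over. Pictures are saved under pics/ and viewed, at most 14 in all, crops included, and the job is handed in when it is done.

Besides the shell and the picture viewer there is one more tool, called by a JSON object that holds its "op" and its "data", one argument or row to a line. servo_tool: Moves the arm, as the interface text tells. Its arguments: {"type":"object","properties":{"increments":{"type":"array","items":{"type":"array","items":{"type":"number"}}}},"required":["increments"]}

```bash
mkdir -p pics
cat > h.py <<'E'
import numpy as np, cv2
from scipy.spatial.transform import Rotation as R
from bench import r, optics, ticket
def rot(a):
    a=np.array(a,float)
    if a.shape==(3,3): return a
    if a.size==4: print("quat?",a); return R.from_quat(a).as_matrix()
    return R.from_euler('xyz',a).as_matrix()
def K(s):
    f=s['img'].shape[0]/2/np.tan(np.radians(s['fov_y'])/2)
    return np.array([[f,0,s['cx']],[0,f,s['cy']],[0,0,1.]])
def world(s,px,z):
    u=cv2.undistortPoints(np.array([[px]],float),K(s),np.array(s['dist'],float))[0,0]
    d=rot(s['attitude'])@np.array([u[0],u[1],1]); p=np.array(s['position'],float)
    return p+d*(z-p[2])/d[2]
def pix(s,P):
    A=rot(s['attitude']).T; P=np.atleast_2d(np.array(P,float))
    return cv2.projectPoints(P,cv2.Rodrigues(A)[0],-A@np.array(s['position'],float),K(s),np.array(s['dist'],float))[0][:,0]
def rel(x,y,z):
    "shift in tool axes, cm"
    st=r.state(); return np.round(100*rot(st['ee_rot']).T@(np.array([x,y,z])-st['eef_pos']),2)
def rectify(s,z,x0,x1,y0,y1,ppm):
    "overhead map at height z: up = +x, left = +y"
    H,W=int((x1-x0)*ppm),int((y1-y0)*ppm)
    v,u=np.mgrid[0:H,0:W]
    P=np.stack([x1-v/ppm,y1-u/ppm,np.full(u.shape,z)],-1).reshape(-1,3)
    m=pix(s,P).reshape(H,W,2).astype(np.float32)
    return cv2.remap(s['img'],m,None,cv2.INTER_LINEAR)
E
python3 - <<'E'
from h import *
for n in('scene','top'):
    s=optics.snapshot(n); cv2.imwrite(f'pics/{n}0.png',s['img']); print({k:v for k,v in s.items() if k!='img'})
print(r.state())
E
```

```text
{'fov_y': 56.1116374423576, 'cx': 325.2597932669944, 'cy': 232.50059267032847, 'dist': array([0.02001147, 0.        , 0.        , 0.        , 0.        ]), 'position': array([-0.45186274,  0.57609163,  0.90115025]), 'attitude': array([-2.23714165,  0.02315729, -2.05546104])}
{'fov_y': 51.762874345286285, 'cx': 319.69035755014227, 'cy': 241.87050871200051, 'dist': array([-0.13558335,  0.        ,  0.        ,  0.        ,  0.        ]), 'position': array([0.32875843, 0.08683862, 1.29712553]), 'attitude': array([-2.98645132,  0.00712791, -1.56463095])}
{'time_s': 0.1, 'qpos': array([-1.37635772e+00,  3.13377824e-01,  1.49836121e+00, -3.12007438e-05,
        1.33099602e+00, -2.23405614e-01]), 'dq': array([-0.00051402,  0.00114315, -0.00317576,  0.00203567, -0.0015512 ,
       -0.00019877]), 'joint_torque': array([ 2.53748563e-03, -4.12898076e+01, -2.60143697e+01, -1.88502140e-04,
        3.05728085e-03, -1.89400333e-05]), 'eef_pos': array([ 0.21297347, -0.47960895,  0.23080057]), 'ee_rot': array([-3.14047193e+00, -2.23554184e-04,  4.17851521e-01]), 'wrist_force': array([-0.36268399,  0.52425423,  0.4455302 ]), 'moment': array([ 0.01373424,  0.02592558, -0.0105226 ]), 'finger_force': 0.0, 'grip_width': 0.08542584949823341}
```

View pics/top0.png

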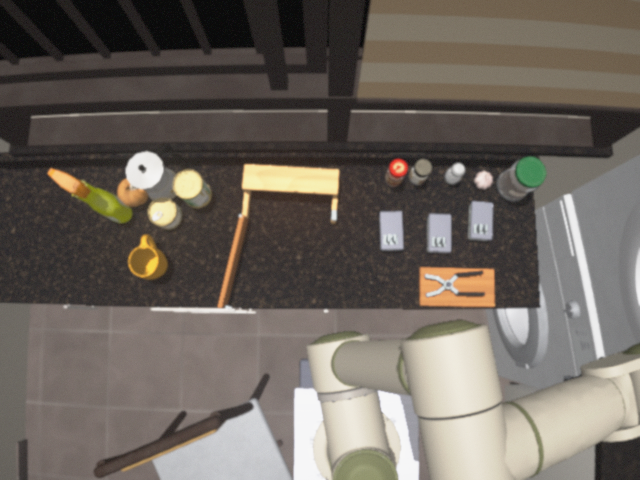

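View pics/scene0.png

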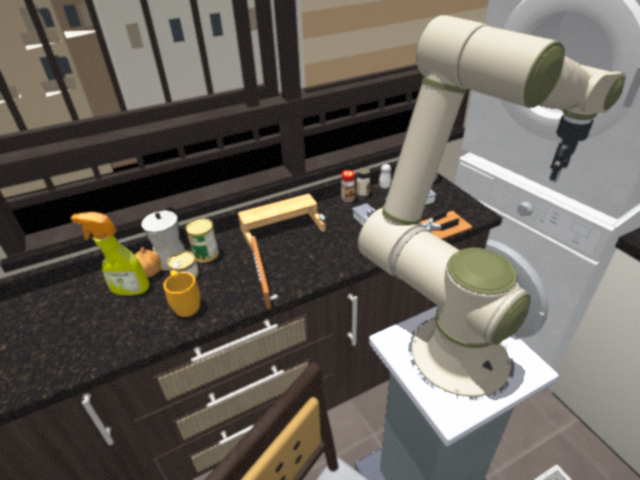

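Run:
```python
from h import *
s=optics.snapshot('top')
for px in [(391,230),(439,233),(481,221),(450,285),(290,180),(220,306)]: print(px,world(s,px,.03).round(3))
m=rectify(s,.036,.27,.66,-.42,.38,1000)
for i in range(0,800,50): cv2.putText(m,'%.2f'%(.38-i/1000),(i,8),0,.28,(0,255,255)); cv2.line(m,(i,0),(i,390),(0,255,255) if i%100==80 else (60,60,60),1)
for j in range(10,390,50): cv2.line(m,(0,j),(800,j),(60,60,60),1);cv2.putText(m,'%.2f'%(.66-j/1000),(0,j),0,.28,(0,255,255))
cv2.imwrite('pics/m1.png',m)
```

```text
(391, 230) [ 0.559 -0.089  0.03 ]
(439, 233) [ 0.552 -0.215  0.03 ]
(481, 221) [ 0.585 -0.329  0.03 ]
(450, 285) [ 0.416 -0.24   0.03 ]
(290, 180) [0.693 0.177 0.03 ]
(220, 306) [0.359 0.352 0.03 ]
```

View pics/m1.png

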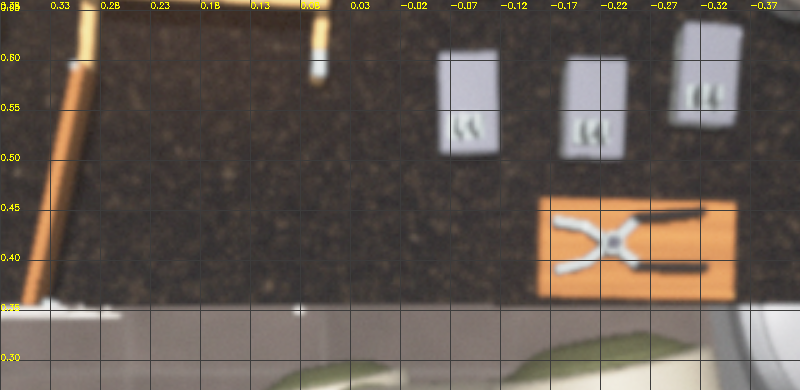

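Run:
```python
from h import *
s=optics.snapshot('top')
a=rectify(s,.028,.35,.47,-.345,-.145,4000)   # pliers at z~.02-.03
b=rectify(s,.036,.49,.65,-.385,-.045,2352)
def grid(m,x1,y1,ppm,st):
    for k in range(200):
        u=int((k*st)*ppm); 
        yy=y1-k*st
        if u<m.shape[1]: cv2.line(m,(u,0),(u,m.shape[0]),(90,90,0),1); cv2.putText(m,'%.3f'%yy,(u,8),0,.28,(0,255,255))
        if u<m.shape[0]: cv2.line(m,(0,u),(m.shape[1],u),(90,90,0),1); cv2.putText(m,'%.3f'%(x1-k*st),(0,u+8),0,.28,(0,255,255))
# box lids: automatic
hsv=cv2.cvtColor(b,cv2.COLOR_BGR2HSV); mask=((hsv[...,2]>130)).astype(np.uint8)
mask=cv2.morphologyEx(mask,cv2.MORPH_CLOSE,np.ones((31,31)))
for c in cv2.findContours(mask,0,2)[0]:
    if cv2.contourArea(c)>8000:
        (u,v),wh,an=cv2.minAreaRect(c); print((.65-v/2352,-.045-u/2352),np.array(wh)/2352,an)
grid(b,.65,-.045,2352,.02); grid(a,.47,-.145,4000,.02)
cv2.imwrite('pics/a.png',a); cv2.imwrite('pics/b.png',b)
```

```text
(0.5526346920298881, -0.21425373207144188) [0.0607721  0.10052529] 2.1610796451568604
(0.5583323186757614, -0.08817858105614071) [0.10144184 0.05887411] 88.55890655517578
(0.5867077561462818, -0.32677583136526095) [0.06299505 0.10140462] 4.522454261779785
```

View pics/a.png

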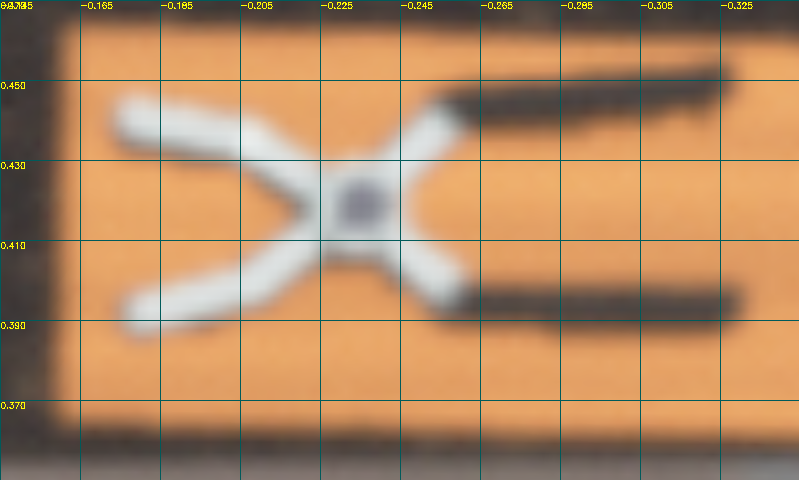

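View pics/b.png

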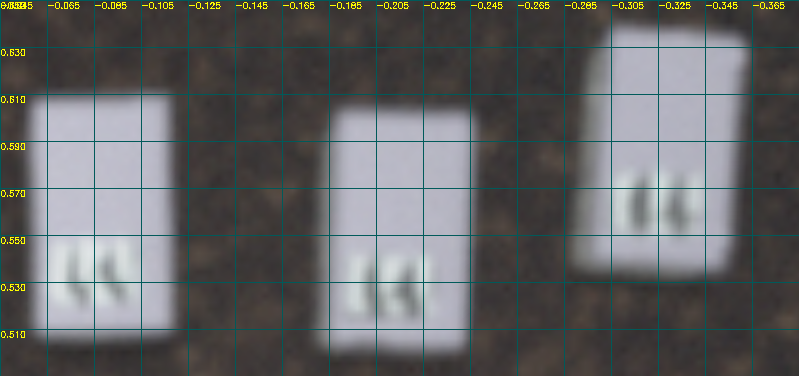

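{"op": "servo_tool", "data": {
  "increments": [
    [0,26.7,-8.9,11,-67.9],
    [0,26.7,-8.9,11,-67.9],
    [0,26.7,-8.9,11,-67.9],
    [0,26.7,-8.9,11,-67.9],
    [0,26.7,-8.9,11,-67.9],
    [0,26.7,-8.9,11,-67.9],
    [0,26.7,-8.9,11,-67.9],
    [0,26.7,-8.9,11,-67.9]
  ]
}}

```text
time_s: 1.0
eef_pos: [0.4216, -0.2887, 0.1205]
ee_rot: [-3.141, -0.001, 1.612]
wrist_force: [-0.3, -0.4, 0.2]
grip_width: 0.0853
finger_force: 0.0
```

{"op": "servo_tool", "data": {
  "increments": [
    [0,0,0,0,0],
    [0,0,0,0,0]
  ]
}}

```text
time_s: 1.2
eef_pos: [0.4208, -0.2903, 0.1213]
ee_rot: [-3.142, -0.0, 1.599]
wrist_force: [-0.2, -0.3, -0.4]
grip_width: 0.0859
finger_force: 0.0
```

{"op": "servo_tool", "data": {
  "increments": [
    [0,0,0,4,0],
    [0,0,0,7,0],
    [0,0,0,9,0],
    [0,0,0,10.5,0],
    [0,0,0,11.4,0],
    [0,0,0,11.9,0],
    [0,0,0,11.9,0],
    [0,0,0,11.9,0]
  ]
}}

```text
time_s: 2.0
eef_pos: [0.4212, -0.2905, 0.0029]
ee_rot: [3.141, 0.001, 1.602]
wrist_force: [-0.2, 0.3, -0.0]
grip_width: 0.0853
finger_force: 0.0
```

{"op": "servo_tool", "data": {
  "increments": [
    [50,0,0,0,0],
    [75,0,0,0,0],
    [85,0,0,0,0],
    [85,0,0,0,0],
    [85,0,0,0,0],
    [85,0,0,0,0]
  ]
}}

```text
time_s: 2.6
eef_pos: [0.4216, -0.2913, 0.004]
ee_rot: [3.14, 0.003, 1.603]
wrist_force: [-2.4, -1.4, 12.5]
grip_width: 0.0574
finger_force: 16.0
```

{"op": "servo_tool", "data": {
  "increments": [
    [87,0,0,-0.3,0],
    [89,0,0,-0.3,0],
    [89,0,0,-0.3,0],
    [89,0,0,-0.3,0]
  ]
}}

```text
time_s: 3.0
eef_pos: [0.4208, -0.29, 0.0051]
ee_rot: [-3.141, -0.0, 1.603]
wrist_force: [-0.3, 0.6, -2.0]
grip_width: 0.056
finger_force: 11.4
```

{"op": "servo_tool", "data": {
  "increments": [
    [89,0,0,-2,0],
    [89,0,0,-5,0],
    [89,0,0,-8,0],
    [89,0,0,-10,0],
    [89,0,0,-10,0],
    [89,0,0,-10,0]
  ]
}}

```text
time_s: 3.6
eef_pos: [0.4207, -0.2899, 0.1045]
ee_rot: [-3.141, -0.001, 1.603]
wrist_force: [-0.2, 0.3, -1.4]
grip_width: 0.0559
finger_force: 11.4
```

Run:
```python
from h import *
a=optics.snapshot('top')['img'][200:330,360:520]; b=optics.snapshot('scene')['img'][150:280,400:560]
cv2.imwrite('pics/c.png',cv2.resize(np.hstack([a,b]),None,fx=2.5,fy=2.5,interpolation=2)); print(r.state()['wrist_force'],r.state()['moment'])
```

```text
[-0.07108366 -0.67176763 -2.60912107] [ 0.01178421 -0.05364395 -0.00904111]
```

View pics/c.png

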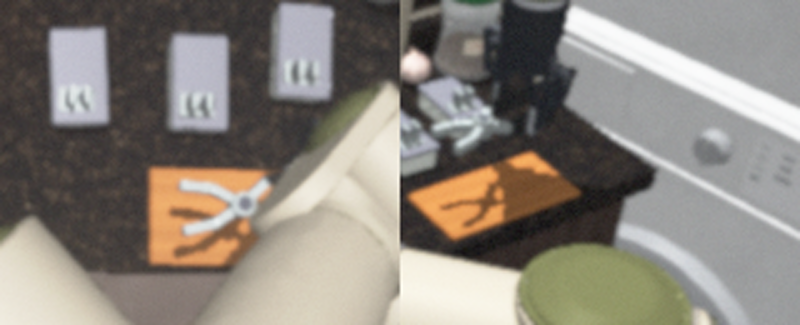

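{"op": "servo_tool", "data": {
  "increments": [
    [89,-0.4,0.5,0,8.5],
    [89,-0.8,1,0,17],
    [89,-1.2,1.5,0,25.5],
    [89,-1.6,2,0,34],
    [89,-2,2.5,0,42.5],
    [89,-2.4,3,0,51],
    [89,-2.7,3.5,0,59.5],
    [89,-2.7,3.5,0,68]
  ]
}}

```text
time_s: 4.5
eef_pos: [0.4568, -0.3159, 0.1038]
ee_rot: [-3.14, 0.001, 0.41]
wrist_force: [0.1, -1.2, -1.7]
grip_width: 0.0563
finger_force: 11.4
```

{"op": "servo_tool", "data": {
  "increments": [
    [89,0,0,0,8.5],
    [89,0,0,0,17],
    [89,0,0,0,25],
    [89,0,0,0,28.6],
    [89,0,0,0,28.6],
    [77,0,0,0,28.6],
    [77,0,0,0,28.6],
    [77,0,0,0,28.6]
  ]
}}

```text
time_s: 5.3
eef_pos: [0.4567, -0.316, 0.1051]
ee_rot: [-3.141, 0.0, -0.082]
wrist_force: [-0.6, 0.3, -1.2]
grip_width: 0.0594
finger_force: 9.8
```

```bash
cat >> h.py <<'E'
def boxes(s,y0=-.4,y1=.02,x0=.48,x1=.66):
    b=rectify(s,.036,x0,x1,y0,y1,2000)
    mask=(cv2.cvtColor(b,cv2.COLOR_BGR2HSV)[...,2]>130).astype(np.uint8)
    mask=cv2.morphologyEx(mask,cv2.MORPH_CLOSE,np.ones((27,27)))
    for c in cv2.findContours(mask,0,2)[0]:
        if cv2.contourArea(c)>8000:
            (u,v),wh,an=cv2.minAreaRect(c); print((x1-v/2000).__round__(4),(y1-u/2000).__round__(4),np.round(np.array(wh)/2,1),round(an,1))
def look(n,*c):
    "c: (cam,u0,u1,v0,v1) crops"
    L=[]
    for cam,u0,u1,v0,v1 in c:
        a=optics.snapshot(cam)['img'][v0:v1,u0:u1]; L.append(cv2.resize(a,(400,int(400*a.shape[0]/a.shape[1])),interpolation=2))
    h=min(a.shape[0] for a in L); cv2.imwrite(f'pics/{n}.png',np.hstack([a[:h] for a in L]))
E
python3 - <<'E'
from h import *
st=r.state(); print(st['eef_pos'],st['ee_rot'],st['grip_width'],st['finger_force'])
s=optics.snapshot('top'); boxes(s)
T=rot(st['ee_rot']); p=st['eef_pos']
for d in([.055,0,-.02],[.105,0,-.02],[.105,.02,-.02],[.105,-.02,-.02]): print(d,pix(s,p+T@np.array(d)).round(1))
look('d',('top',420,520,180,280),('scene',380,480,140,240))
E
```

```text
[ 0.45672135 -0.31596349  0.10506437] [-3.14130654e+00  2.94003457e-04 -8.22755410e-02] 0.05941802760347502 9.798205780098215
0.5526 -0.2143 [ 60.6 100.5] 2.3
0.5583 -0.088 [101.5  59. ] 88.7
0.5593 -0.3465 [106.  157.5] -0.0
[0.055, 0, -0.02] [[491.  242.9]]
[0.105, 0, -0.02] [[491.7 222.8]]
[0.105, 0.02, -0.02] [[499.6 223.5]]
[0.105, -0.02, -0.02] [[483.8 222.1]]
```

View pics/d.png

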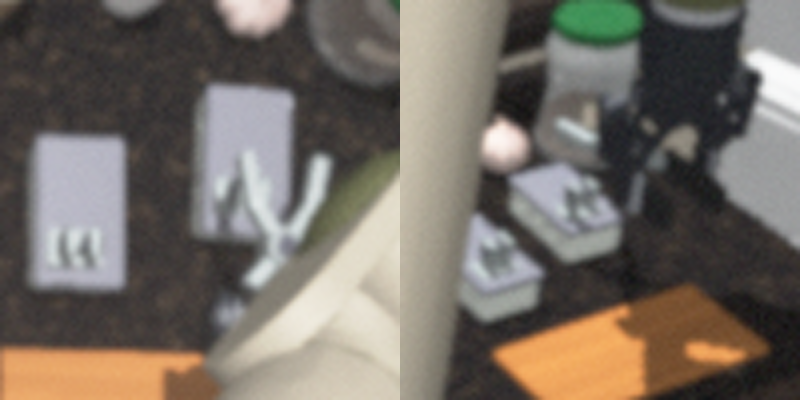

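{"op": "servo_tool", "data": {
  "increments": [
    [77,0,0,2,0],
    [77,0,0,3.5,0],
    [77,0,0,4.5,0],
    [77,0,0,5.5,0],
    [77,0,0,6.2,0],
    [77,0,0,6.8,0],
    [77,0,0,6.8,0],
    [77,0,0,6.8,0]
  ]
}}

```text
time_s: 6.25
eef_pos: [0.4569, -0.3162, 0.0376]
ee_rot: [3.141, -0.0, -0.083]
wrist_force: [0.6, 0.4, -2.1]
grip_width: 0.0597
finger_force: 9.8
```

Run:
```python
from h import *
look('e',('top',430,530,170,270),('scene',380,480,140,240)); st=r.state(); print(st['moment'],st['wrist_force'])
```

```text
[0.00745587 0.00933676 0.00068044] [ 0.20351841 -0.04089435 -1.26533249]
```

View pics/e.png

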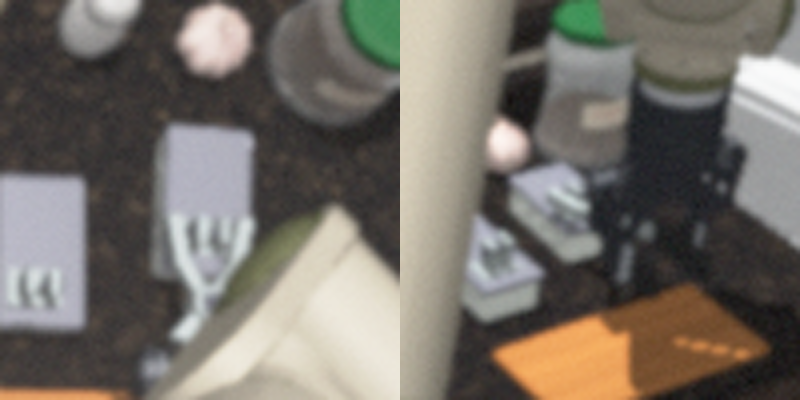

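{"op": "servo_tool", "data": {
  "increments": [
    [95,0,0,-0.1,0],
    [110,0,0,-0.2,0],
    [125,0,0,-0.25,0],
    [138,0,0,-0.3,0],
    [150,0,0,-0.3,0],
    [150,0,0,-0.3,0],
    [150,0,0,-0.3,0],
    [150,0,0,-0.3,0]
  ]
}}

```text
time_s: 7.15
eef_pos: [0.4569, -0.3161, 0.0404]
ee_rot: [3.141, -0.0, -0.083]
wrist_force: [0.5, -1.3, -0.9]
grip_width: 0.0357
finger_force: 30.3
```

{"op": "servo_tool", "data": {
  "increments": [
    [160,0,0,0,0],
    [160,0,0,0,0],
    [140,0,0,0,0],
    [120,0,0,0.1,0],
    [100,0,0,0.2,0],
    [80,0,0,0.3,0],
    [77,0,0,0.3,0],
    [77,0,0,0.3,0]
  ]
}}

```text
time_s: 7.95
eef_pos: [0.4567, -0.316, 0.0372]
ee_rot: [-3.141, 0.0, -0.083]
wrist_force: [-0.5, 0.3, -1.3]
grip_width: 0.06
finger_force: 9.8
```

{"op": "servo_tool", "data": {
  "increments": [
    [77,0,0,-1.5,0],
    [77,0,0,-3.5,0],
    [77,0,0,-5.5,0],
    [77,0,0,-6.8,0],
    [77,0,0,-6.8,0]
  ]
}}

```text
time_s: 8.45
eef_pos: [0.4574, -0.3166, 0.1068]
ee_rot: [3.139, -0.002, -0.083]
wrist_force: [0.5, 0.5, -1.6]
grip_width: 0.0595
finger_force: 9.8
```

Run:
```python
from h import *
look('f',('top',430,530,170,270),('scene',380,480,140,240)); st=r.state(); print(st['eef_pos'],st['ee_rot'],st['grip_width'],st['finger_force'])
s=optics.snapshot('top'); boxes(s)
```

```text
[ 0.45655145 -0.31583454  0.10470665] [-3.14110547e+00  5.57448884e-04 -8.31419654e-02] 0.059448602391784656 9.812750802375376
0.5525 -0.2143 [ 60.6 100.8] 2.2
0.5583 -0.0881 [101.4  59. ] 88.6
0.5608 -0.3437 [111.5 160.5] -0.0
```

View pics/f.png

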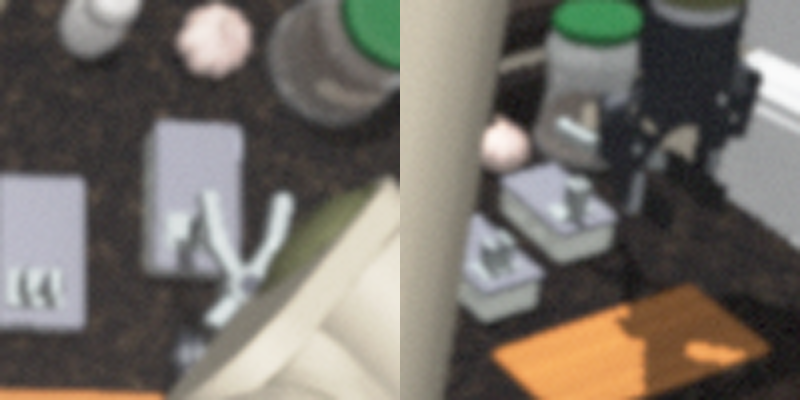

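{"op": "servo_tool", "data": {
  "increments": [
    [77,-2,-5,0,-2.3],
    [77,-4.3,-10.4,0,-2.3],
    [77,-4.3,-10.4,0,-2.3],
    [77,-4.3,-10.4,0,-2.3],
    [77,-4.3,-10.4,0,-2.3]
  ]
}}

```text
time_s: 9.1
eef_pos: [0.423, -0.2096, 0.1052]
ee_rot: [3.141, -0.0, -0.043]
wrist_force: [-0.7, 0.1, -1.7]
grip_width: 0.0591
finger_force: 9.5
```

Run:
```python
from h import *
st=r.state(); print(st['eef_pos'],st['ee_rot']); s=optics.snapshot('top'); boxes(s); print(rel(.4228,-.209,.037))
```

```text
[ 0.42299734 -0.20962471  0.1051553 ] [ 3.14112992e+00 -3.61651807e-04 -4.30003237e-02]
0.5583 -0.0882 [101.6  59.4] 88.7
0.5608 -0.2795 [160.5 194. ] 90.0
[-0.03 -0.1   6.81]
```

Left box undisturbed. Descend on the middle one, squeeze, open, rise.

{"op": "servo_tool", "data": {
  "increments": [
    [77,0,0,2,0],
    [77,0,0,3.5,0],
    [77,0,0,4.5,0],
    [77,0,0,5.5,0],
    [77,0,0,6.2,0],
    [77,0,0,6.8,0],
    [77,0,0,6.8,0],
    [77,0,0,6.8,0]
  ]
}}

```text
time_s: 9.95
eef_pos: [0.4227, -0.209, 0.0375]
ee_rot: [3.141, -0.0, -0.043]
wrist_force: [0.5, 0.1, -1.3]
grip_width: 0.0596
finger_force: 9.5
```

Run:
```python
from h import *
st=r.state(); print(st['wrist_force'],st['moment'])
look('g',('top',390,490,180,280),('scene',360,460,140,240))
```

```text
[ 0.51706132  0.0571765  -1.29207866] [-0.0288235   0.00675846  0.01840471]
```

View pics/g.png

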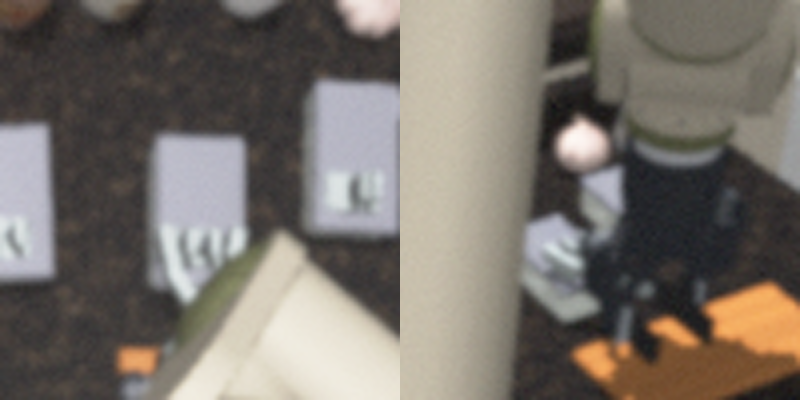

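{"op": "servo_tool", "data": {
  "increments": [
    [95,0,0,-0.1,0],
    [110,0,0,-0.2,0],
    [125,0,0,-0.25,0],
    [138,0,0,-0.3,0],
    [150,0,0,-0.3,0],
    [160,0,0,-0.3,0],
    [160,0,0,-0.3,0],
    [160,0,0,-0.3,0]
  ]
}}

```text
time_s: 10.85
eef_pos: [0.4228, -0.2091, 0.0404]
ee_rot: [3.141, -0.001, -0.043]
wrist_force: [0.4, -3.2, 0.4]
grip_width: 0.0336
finger_force: 58.3
```

{"op": "servo_tool", "data": {
  "increments": [
    [160,0,0,0,0],
    [160,0,0,0,0],
    [140,0,0,0,0],
    [120,0,0,0.1,0],
    [100,0,0,0.2,0],
    [80,0,0,0.3,0],
    [77,0,0,0.3,0],
    [77,0,0,0.3,0]
  ]
}}

```text
time_s: 11.65
eef_pos: [0.4225, -0.2087, 0.0372]
ee_rot: [-3.141, 0.0, -0.043]
wrist_force: [0.9, -0.2, -0.8]
grip_width: 0.0596
finger_force: 9.5
```

{"op": "servo_tool", "data": {
  "increments": [
    [77,0,0,-1.5,0],
    [77,0,0,-3.5,0],
    [77,0,0,-5.5,0],
    [77,0,0,-6.8,0],
    [77,0,0,-6.8,0]
  ]
}}

```text
time_s: 12.15
eef_pos: [0.4232, -0.2094, 0.1067]
ee_rot: [3.14, -0.003, -0.043]
wrist_force: [-0.1, 0.9, -2.3]
grip_width: 0.06
finger_force: 9.5
```

{"op": "servo_tool", "data": {
  "increments": [
    [77,0,-4,0,-3.8],
    [77,0,-8,0,-3.8],
    [77,0,-11.85,0,-3.8],
    [77,0,-11.85,0,-3.8],
    [77,0,-11.85,0,-3.8],
    [77,0,-11.85,0,-3.8]
  ]
}}

```text
time_s: 12.75
eef_pos: [0.4276, -0.091, 0.1049]
ee_rot: [-3.142, 0.0, 0.023]
wrist_force: [0.1, -0.8, -1.7]
grip_width: 0.0596
finger_force: 9.5
```

Run:
```python
from h import *
st=r.state(); print(st['eef_pos'],st['ee_rot']); s=optics.snapshot('top'); boxes(s); print(rel(.428,-.0906,.037))
```

```text
[ 0.42762767 -0.09103975  0.10493293] [-3.14155846e+00  3.67160971e-04  2.27795568e-02]
0.545 -0.1562 [129.  196.5] 90.0
0.5898 -0.3199 [ 63.3 102.4] 4.7
[ 0.04 -0.06  6.8 ]
```

{"op": "servo_tool", "data": {
  "increments": [
    [77,0,0,2,0],
    [77,0,0,3.5,0],
    [77,0,0,4.5,0],
    [77,0,0,5.5,0],
    [77,0,0,6.2,0],
    [77,0,0,6.8,0],
    [77,0,0,6.8,0],
    [77,0,0,6.8,0]
  ]
}}

```text
time_s: 13.6
eef_pos: [0.4278, -0.0905, 0.0375]
ee_rot: [3.141, -0.0, 0.023]
wrist_force: [0.2, -0.4, -1.2]
grip_width: 0.0594
finger_force: 9.5
```

Run:
```python
from h import *
st=r.state(); print(st['wrist_force'],st['moment'])
look('i',('top',370,500,180,310),('scene',350,480,120,250))
```

```text
[ 0.16974706 -0.37377654 -1.18551393] [ 0.03549107 -0.01960739  0.01978961]
```

View pics/i.png

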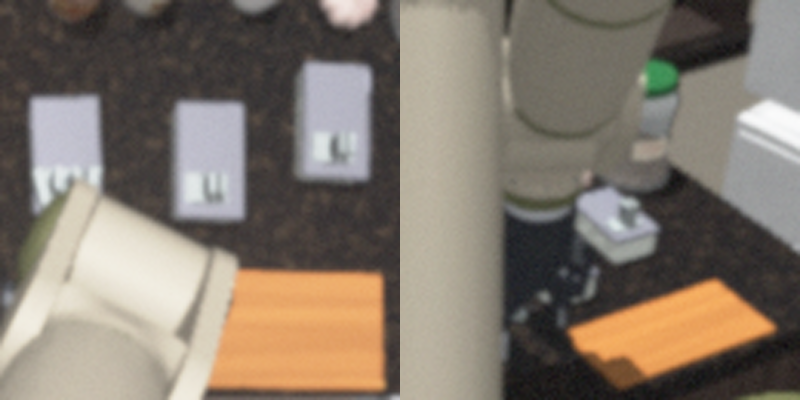

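{"op": "servo_tool", "data": {
  "increments": [
    [95,0,0,-0.1,0],
    [110,0,0,-0.2,0],
    [125,0,0,-0.25,0],
    [138,0,0,-0.3,0],
    [150,0,0,-0.3,0],
    [160,0,0,-0.3,0],
    [160,0,0,-0.3,0],
    [160,0,0,-0.3,0]
  ]
}}

```text
time_s: 14.5
eef_pos: [0.4279, -0.0906, 0.0404]
ee_rot: [3.141, -0.001, 0.023]
wrist_force: [0.0, -2.5, 0.2]
grip_width: 0.0334
finger_force: 58.3
```

{"op": "servo_tool", "data": {
  "increments": [
    [160,0,0,0,0],
    [160,0,0,0,0],
    [140,0,0,0,0],
    [120,0,0,0.1,0],
    [100,0,0,0.2,0],
    [80,0,0,0.3,0],
    [77,0,0,0.3,0],
    [77,0,0,0.3,0]
  ]
}}

```text
time_s: 15.3
eef_pos: [0.4276, -0.0904, 0.0372]
ee_rot: [-3.141, 0.0, 0.023]
wrist_force: [1.0, 0.2, -2.7]
grip_width: 0.0596
finger_force: 9.5
```

{"op": "servo_tool", "data": {
  "increments": [
    [77,0,0,-1.5,0],
    [77,0,0,-3.5,0],
    [77,0,0,-5.5,0],
    [77,0,0,-6.8,0],
    [89,0,0,-6.8,0],
    [89,0,0,-6.8,0]
  ]
}}

```text
time_s: 15.9
eef_pos: [0.4275, -0.0903, 0.1049]
ee_rot: [-3.141, 0.0, 0.023]
wrist_force: [1.2, 0.1, -1.1]
grip_width: 0.0561
finger_force: 11.4
```

{"op": "servo_tool", "data": {
  "increments": [
    [89,-0.2,2.5,0,-8.5],
    [89,-0.4,5,0,-17],
    [89,-0.6,7.5,0,-25.5],
    [89,-0.8,10,0,-34],
    [89,-1.1,13,0,-42.5],
    [89,-1.2,16,0,-51],
    [89,-1.2,19,0,-59.5],
    [89,-1.2,19.9,0,-68]
  ]
}}

```text
time_s: 16.7
eef_pos: [0.4198, -0.2919, 0.1041]
ee_rot: [-3.141, -0.0, 1.214]
wrist_force: [0.0, 0.8, -1.8]
grip_width: 0.0557
finger_force: 11.4
```

{"op": "servo_tool", "data": {
  "increments": [
    [89,0,0,0,-8.5],
    [89,0,0,0,-17],
    [89,0,0,0,-22.5],
    [89,0,0,0,-22.5],
    [89,0,0,0,-22.5]
  ]
}}

```text
time_s: 17.2
eef_pos: [0.4201, -0.2894, 0.1046]
ee_rot: [-3.141, -0.001, 1.6]
wrist_force: [-0.8, -0.4, -1.1]
grip_width: 0.0556
finger_force: 11.4
```

Run:
```python
from h import *
st=r.state(); print(st['eef_pos'],st['ee_rot']); print(rel(.4207,-.29,.006))
s=optics.snapshot('top'); boxes(s)
look('j',('top',370,500,180,310),('scene',350,480,120,250))
# cabinet
m=rectify(s,.032,.36,.73,.02,.36,1600)
for k in range(0,18): cv2.line(m,(k*32,0),(k*32,m.shape[0]),(90,90,0),1); cv2.line(m,(0,k*32),(m.shape[1],k*32),(90,90,0),1)
for k in range(0,18,2): cv2.putText(m,'%.2f'%(.36-k*.02),(k*32,9),0,.3,(0,255,255)); cv2.putText(m,'%.2f'%(.73-k*.02),(0,k*32+9),0,.3,(0,255,255))
cv2.imwrite('pics/cab.png',m)
```

```text
[ 0.42007975 -0.2894237   0.10455173] [-3.14079340e+00 -9.71863038e-04  1.60016536e+00]
[-0.07  0.07  9.86]
0.555 -0.2101 [ 59.6 101.5] 1.8
0.5604 -0.0836 [100.8  59.2] 87.9
0.5898 -0.32 [ 62.9 102.3] 4.8
```

View pics/cab.png

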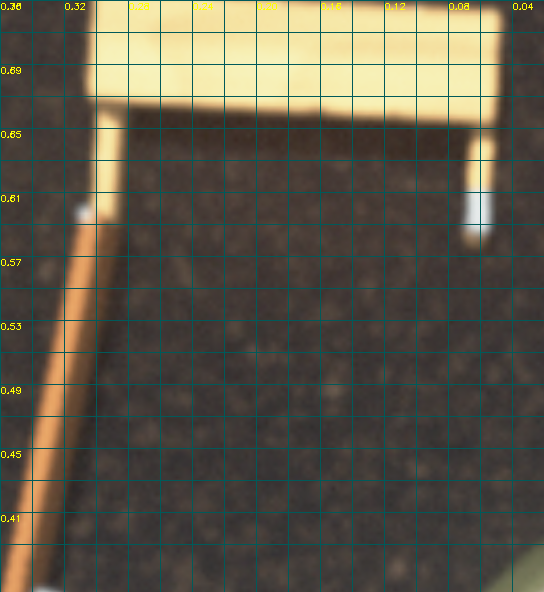

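{"op": "servo_tool", "data": {
  "increments": [
    [89,0,0.1,3,0],
    [89,0,0.1,5.5,0],
    [89,0,0.1,7.5,0],
    [89,0,0.1,8.8,0],
    [89,0,0.1,9.4,0],
    [89,0,0.1,9.8,0],
    [89,0,0.1,9.8,0],
    [89,0,0.1,9.8,0]
  ]
}}

```text
time_s: 18.15
eef_pos: [0.4216, -0.2899, 0.0079]
ee_rot: [3.141, 0.001, 1.603]
wrist_force: [0.0, 0.4, -1.1]
grip_width: 0.0558
finger_force: 11.4
```

{"op": "servo_tool", "data": {
  "increments": [
    [80,0,0,0,0],
    [65,0,0,0,0],
    [40,0,0,0,0],
    [0,0,0,0,0],
    [0,0,0,0,0],
    [0,0,0,0,0],
    [0,0,0,0,0],
    [0,0,0,0,0]
  ]
}}

```text
time_s: 18.95
eef_pos: [0.4213, -0.2896, 0.0073]
ee_rot: [-3.142, -0.0, 1.603]
wrist_force: [0.5, -0.0, -0.1]
grip_width: 0.0856
finger_force: 0.0
```

{"op": "servo_tool", "data": {
  "increments": [
    [0,0,0,-2,0],
    [0,0,0,-5,0],
    [0,0,0,-9,0],
    [0,0,0,-13,0],
    [0,0,0,-13,0],
    [0,0,0,-13,0]
  ]
}}

```text
time_s: 19.55
eef_pos: [0.4213, -0.2897, 0.1375]
ee_rot: [3.141, 0.001, 1.603]
wrist_force: [-0.5, -0.5, -0.9]
grip_width: 0.0854
finger_force: 0.0
```

Run:
```python
from h import *
c,s_=np.cos(np.radians(2.1)),np.sin(np.radians(2.1))
t=np.array([.5604-.025*c,-.0836-.025*s_]); print(t, rel(*t,.12), r.state()['ee_rot'])
look('k',('top',370,500,180,310),('scene',400,530,150,280))
```

```text
[ 0.53541679 -0.08451609] [20.14 12.06  1.75] [3.14090864e+00 8.07457027e-04 1.60291643e+00]
```

View pics/k.png

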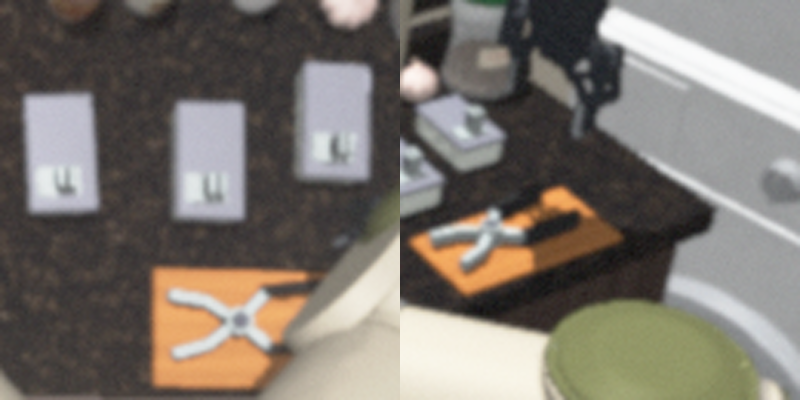

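{"op": "servo_tool", "data": {
  "increments": [
    [60,3,2,0,8.5],
    [120,6,4,0,17],
    [120,9,6,0,25.5],
    [120,12,8,0,34],
    [120,15,10,0.5,42.5],
    [120,18,12,1,51],
    [120,20.1,12.1,1.5,59.5],
    [120,20.1,12.1,1.7,68]
  ]
}}

```text
time_s: 20.45
eef_pos: [0.5351, -0.082, 0.1181]
ee_rot: [-3.138, 0.003, 0.413]
wrist_force: [0.3, -0.1, -0.2]
grip_width: 0.0452
finger_force: 0.0
```

{"op": "servo_tool", "data": {
  "increments": [
    [120,0,0,0,8.5],
    [120,0,0,0,17],
    [120,0,0,0,21.7],
    [120,0,0,0,21.7],
    [120,0,0,0,21.7]
  ]
}}

```text
time_s: 20.95
eef_pos: [0.5354, -0.0847, 0.1193]
ee_rot: [-3.141, 0.002, 0.04]
wrist_force: [0.5, -0.1, 0.8]
grip_width: 0.0451
finger_force: 0.0
```

Run:
```python
from h import *
st=r.state(); print(st['eef_pos'],st['ee_rot'],st['grip_width']); print(rel(.5354,-.0845,.041))
s=optics.snapshot('top'); boxes(s)
```

```text
[ 0.53541417 -0.08473364  0.11934774] [-3.14083098e+00  1.62397070e-03  3.95826404e-02] 0.045090488508446394
[ 0.01 -0.02  7.83]
0.5898 -0.3203 [ 63.2 101.8] 4.1
0.5703 -0.1343 [179.5 235.5] 90.0
```

{"op": "servo_tool", "data": {
  "increments": [
    [120,0,0,3,0],
    [120,0,0,5.5,0],
    [120,0,0,7,0],
    [120,0,0,7.8,0],
    [120,0,0,7.8,0],
    [120,0,0,7.8,0]
  ]
}}

```text
time_s: 21.6
eef_pos: [0.5362, -0.085, 0.0429]
ee_rot: [3.141, -0.001, 0.038]
wrist_force: [0.4, 0.4, -0.0]
grip_width: 0.0452
finger_force: 0.0
```

{"op": "servo_tool", "data": {
  "increments": [
    [160,0,0,0,0],
    [200,0,0,0,0],
    [255,0,0,0,0],
    [255,0,0,0,0],
    [255,0,0,0,0],
    [255,0,0,0,0],
    [255,0,0,0,0]
  ]
}}

```text
time_s: 22.3
eef_pos: [0.5363, -0.0854, 0.0439]
ee_rot: [3.14, -0.001, 0.037]
wrist_force: [-3.7, -1.9, 11.6]
grip_width: 0.0094
finger_force: 59.7
```

{"op": "servo_tool", "data": {
  "increments": [
    [255,0,0,-1,0],
    [255,0,0,-2.5,0],
    [255,0,0,-4.5,0],
    [255,0,0,-6,0],
    [255,0,0,-6,0],
    [255,0,0,-6,0]
  ]
}}

```text
time_s: 22.9
eef_pos: [0.5354, -0.0847, 0.1019]
ee_rot: [-3.141, 0.001, 0.037]
wrist_force: [-0.5, 0.9, -3.4]
grip_width: 0.0085
finger_force: 59.0
```

```bash
cat >> h.py <<'E'
O=np.array([.587,.1768]); YC=np.radians(-3.1); CX=np.array([np.cos(YC),np.sin(YC)]); CY=np.array([-np.sin(YC),np.cos(YC)])
def cab(x,y): return O+x*CX+y*CY
def incab(p): d=np.array(p)[:2]-O; return (d@CX).round(4),(d@CY).round(4)
E
python3 - <<'E'
from h import *
st=r.state(); print(st['eef_pos'],st['ee_rot'],st['grip_width'],st['wrist_force'])
for x in(-.085,.038): print(cab(x,.074),rel(*cab(x,.074),.10))
E
```

```text
[ 0.53544615 -0.08470566  0.10188284] [-3.14132336e+00  6.49961567e-04  3.73639409e-02] 0.008499088114597793 [-0.5051547   0.86316296 -3.43304713]
[0.50612622 0.25528841] [ -1.66 -34.09   0.2 ]
[0.62894623 0.24863672] [ 10.59 -32.96   0.19]
```

{"op": "servo_tool", "data": {
  "increments": [
    [255,-1.7,-4,0,5.2],
    [255,-1.7,-8.5,0,5.2],
    [255,-1.7,-13,0,5.2],
    [255,-1.7,-18,0,5.2],
    [255,-1.7,-23,0,5.2],
    [255,-1.7,-28,0,5.2],
    [255,-1.7,-32,0,5.2],
    [255,-1.7,-34.1,0,5.2]
  ]
}}

```text
time_s: 23.7
eef_pos: [0.5047, 0.2582, 0.1009]
ee_rot: [3.141, 0.002, -0.051]
wrist_force: [0.9, -0.1, -3.7]
grip_width: 0.0089
finger_force: 59.1
```

{"op": "servo_tool", "data": {
  "increments": [
    [255,0,0,0,0],
    [255,0,0,0,0],
    [255,0,0,0,0]
  ]
}}

```text
time_s: 24.0
eef_pos: [0.506, 0.2542, 0.1017]
ee_rot: [3.141, 0.001, -0.055]
wrist_force: [0.2, 0.6, -2.7]
grip_width: 0.0089
finger_force: 59.1
```

Run:
```python
from h import *
st=r.state(); print(st['eef_pos'],st['ee_rot'],st['grip_width'],st['wrist_force'],incab(st['eef_pos']))
s=optics.snapshot('top')
z=st['eef_pos'][2]-.043+.036
b=rectify(s,z,.42,.66,.1,.36,2000)
cv2.imwrite('pics/l.png',b)
print(z)
print(rel(*cab(-.085,.074),.046),rel(*cab(.038,.074),.046))
```

```text
[0.50598199 0.2542329  0.101721  ] [ 3.14102871e+00  1.17330499e-03 -5.45362731e-02] 0.008934182961933759 [ 0.15688824  0.5553937  -2.73235712] (np.float64(-0.0851), np.float64(0.0729))
0.09472099580170154
[-0.   -0.11  5.59] [12.3  -0.12  5.59]
```

View pics/l.png

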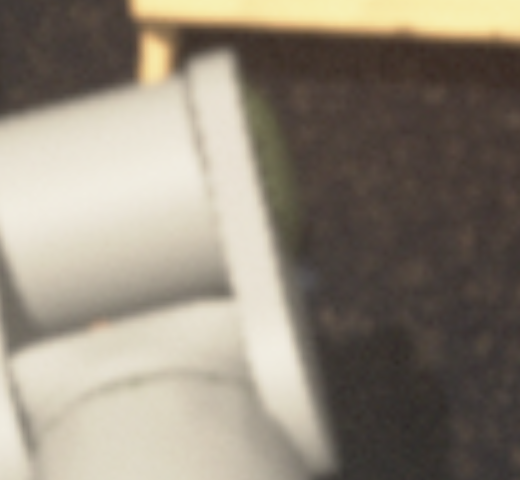

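{"op": "servo_tool", "data": {
  "increments": [
    [255,0,-0.1,2,0],
    [255,0,-0.1,4,0],
    [255,0,-0.1,5.2,0],
    [255,0,-0.1,5.6,0],
    [255,0,-0.1,5.6,0],
    [255,0,-0.1,5.6,0]
  ]
}}

```text
time_s: 24.65
eef_pos: [0.5067, 0.2563, 0.0471]
ee_rot: [-3.141, -0.001, -0.054]
wrist_force: [0.4, -0.5, -2.9]
grip_width: 0.0091
finger_force: 59.1
```

{"op": "servo_tool", "data": {
  "increments": [
    [255,1.5,0,0,0],
    [255,3,0,0,0],
    [255,4.5,0,0,0],
    [255,6,0,0,0],
    [255,7.5,0,0,0],
    [255,9,0,0,0],
    [255,10.2,0,0,0],
    [255,10.2,0,0,0]
  ]
}}

```text
time_s: 25.45
eef_pos: [0.6094, 0.2505, 0.047]
ee_rot: [-3.141, -0.002, -0.054]
wrist_force: [-1.3, -0.8, -3.9]
grip_width: 0.0092
finger_force: 59.1
```

{"op": "servo_tool", "data": {
  "increments": [
    [255,1,0,0,0],
    [255,1.8,0,0,0],
    [255,2.1,0,0,0],
    [255,2.1,0,0.2,0],
    [255,2.1,0,0.4,0],
    [255,2.1,0,0.4,0]
  ]
}}

```text
time_s: 26.05
eef_pos: [0.6291, 0.2495, 0.0442]
ee_rot: [3.141, -0.001, -0.053]
wrist_force: [-4.5, -4.0, 8.1]
grip_width: 0.0089
finger_force: 63.0
```

{"op": "servo_tool", "data": {
  "increments": [
    [220,0,0,-0.2,0],
    [190,0,0,-0.2,0],
    [165,0,0,-0.2,0],
    [165,0,0,-0.2,0],
    [165,0,0,-0.2,0],
    [165,0,0,-0.2,0]
  ]
}}

```text
time_s: 26.65
eef_pos: [0.629, 0.2497, 0.0443]
ee_rot: [-3.142, 0.0, -0.054]
wrist_force: [0.0, -1.3, -0.8]
grip_width: 0.0303
finger_force: 0.0
```

{"op": "servo_tool", "data": {
  "increments": [
    [165,0,0,-2,0],
    [165,0,0,-5,0],
    [165,0,0,-8,0],
    [165,0,0,-8,0]
  ]
}}

```text
time_s: 27.05
eef_pos: [0.6308, 0.2502, 0.1291]
ee_rot: [-3.139, -0.008, -0.053]
wrist_force: [0.9, 0.8, 0.0]
grip_width: 0.0301
finger_force: 0.0
```

{"op": "servo_tool", "data": {
  "increments": [
    [165,-3,4,0,0],
    [165,-6,8,0,0],
    [165,-9,12,0,0],
    [165,-10,16,0,0],
    [165,-10,20,0,0],
    [165,-10,24,0,0],
    [165,-10,24,0,0]
  ]
}}

```text
time_s: 27.75
eef_pos: [0.5161, 0.0117, 0.124]
ee_rot: [3.141, 0.0, -0.058]
wrist_force: [-0.2, -0.3, -0.8]
grip_width: 0.0303
finger_force: 0.0
```

Run:
```python
from h import *
st=r.state(); print(st['eef_pos'],st['ee_rot'],st['grip_width'],st['wrist_force'])
s=optics.snapshot('top'); boxes(s); boxes(s,.07,.34,.5,.64)
m=rectify(s,.036,.5,.66,.06,.34,2000); cv2.imwrite('pics/q.png',m)
g=cv2.cvtColor(m,cv2.COLOR_BGR2HSV)[...,2]
# lid edges: front edge along columns
for y in(.23,.245,.26,.275):
    u=int((.34-y)*2000); col=g[:,u-4:u+5].mean(1); i=np.where(col>120)[0]; print(y,.66-i.max()/2000,.66-i.min()/2000)
for x in(.595,.61,.62,.64):
    v=int((.66-x)*2000); row=g[v-4:v+5].mean(0); i=np.where(row>120)[0]; j=np.split(i,np.where(np.diff(i)>3)[0]+1); print(x,[(round(.34-a[0]/2000,4),round(.34-a[-1]/2000,4)) for a in j if len(a)>5])
```

```text
[0.51605266 0.01171615 0.12403734] [ 3.14090349e+00  1.56358173e-04 -5.79513391e-02] 0.030332655734230055 [-0.16386826 -0.27193809 -0.8186306 ]
0.5549 -0.2101 [ 59.5 100.9] 1.9
0.5899 -0.3202 [ 62.3 102.2] 4.9
0.5703 -0.0465 [179.5 133. ] 90.0
0.5699 0.2728 [ 85.1 157.6] 10.9
0.23 0.6000000000000001 0.66
0.245 0.6005 0.6555000000000001
0.26 0.6015 0.6555000000000001
0.275 0.6035 0.6545000000000001
0.595 [(np.float64(0.3115), np.float64(0.286)), (np.float64(0.075), np.float64(0.0605))]
0.61 [(np.float64(0.3035), np.float64(0.2215)), (np.float64(0.073), np.float64(0.0605))]
0.62 [(np.float64(0.303), np.float64(0.221)), (np.float64(0.071), np.float64(0.0605))]
0.64 [(np.float64(0.302), np.float64(0.2195)), (np.float64(0.064), np.float64(0.0605))]
```

Run:
```python
from h import *
print(rel(.5299,-.2101,.122))
```

```text
[ 2.65 22.27  0.2 ]
```

{"op": "servo_tool", "data": {
  "increments": [
    [120,0.5,4.5,0.2,-1.3],
    [120,1,9,0.2,-1.3],
    [120,1.5,13.5,0.2,-1.3],
    [120,2,18,0.2,-1.3],
    [120,2.6,22.3,0.2,-1.3],
    [120,2.6,22.3,0.2,-1.3],
    [120,2.6,22.3,0.2,-1.3],
    [120,2.6,22.3,0.2,-1.3]
  ]
}}

```text
time_s: 28.6
eef_pos: [0.5305, -0.207, 0.122]
ee_rot: [-3.141, 0.001, -0.029]
wrist_force: [-0.4, -0.1, -0.2]
grip_width: 0.0454
finger_force: 0.0
```

{"op": "servo_tool", "data": {
  "increments": [
    [120,0,0,3,0],
    [120,0,0,5.5,0],
    [120,0,0,7,0],
    [120,0,0,7.7,0],
    [120,0,0,7.7,0],
    [120,0,0,7.7,0]
  ]
}}

```text
time_s: 29.2
eef_pos: [0.5309, -0.2083, 0.0462]
ee_rot: [3.141, -0.001, -0.03]
wrist_force: [-0.0, 0.5, -0.6]
grip_width: 0.045
finger_force: 0.0
```

{"op": "servo_tool", "data": {
  "increments": [
    [160,0,0,0,0],
    [200,0,0,0,0],
    [255,0,0,0,0],
    [255,0,0,0,0],
    [255,0,0,0,0],
    [255,0,0,0,0],
    [255,0,0,0,0]
  ]
}}

```text
time_s: 29.9
eef_pos: [0.5308, -0.2093, 0.0466]
ee_rot: [3.14, -0.002, -0.031]
wrist_force: [-2.3, -1.5, 7.9]
grip_width: 0.0091
finger_force: 59.2
```

{"op": "servo_tool", "data": {
  "increments": [
    [255,0,0,-1,0],
    [255,0,0,-2.5,0],
    [255,0,0,-4.5,0],
    [255,0,0,-6,0],
    [255,0,0,-6,0],
    [255,0,0,-6,0]
  ]
}}

```text
time_s: 30.5
eef_pos: [0.53, -0.2084, 0.1048]
ee_rot: [-3.141, 0.001, -0.031]
wrist_force: [-0.5, 0.4, -3.6]
grip_width: 0.0089
finger_force: 58.6
```

Run:
```python
from h import *
st=r.state(); print(st['eef_pos'],st['ee_rot'],st['grip_width'],st['wrist_force'])
print(cab(-.085,0),rel(*cab(-.085,0),.10)); s=optics.snapshot('top'); boxes(s)
```

```text
[ 0.5300089  -0.2084307   0.10482942] [-3.14107859e+00  7.38994023e-04 -3.07904713e-02] 0.00885321984066171 [-0.4909575   0.37811853 -3.59478393]
[0.50212438 0.1813967 ] [ -3.99 -38.88   0.51]
0.5703 -0.281 [179.5 237. ] 90.0
```

{"op": "servo_tool", "data": {
  "increments": [
    [255,-2,-4,0,1.3],
    [255,-4,-8.5,0,1.3],
    [255,-4,-13,0,1.3],
    [255,-4,-18,0,1.3],
    [255,-4,-23,0,1.3],
    [255,-4,-28,0,1.3],
    [255,-4,-33,0,1.3],
    [255,-4,-37,0,1.3]
  ]
}}

```text
time_s: 31.35
eef_pos: [0.5007, 0.165, 0.1044]
ee_rot: [-3.142, 0.002, -0.052]
wrist_force: [1.3, -0.1, -3.4]
grip_width: 0.009
finger_force: 58.7
```

{"op": "servo_tool", "data": {
  "increments": [
    [255,0,-1.5,0,0],
    [255,0,-1.9,0,0],
    [255,0,-1.9,0,0],
    [255,0,-1.9,0,0]
  ]
}}

```text
time_s: 31.75
eef_pos: [0.5028, 0.18, 0.105]
ee_rot: [3.141, 0.001, -0.055]
wrist_force: [-0.1, -0.3, -3.4]
grip_width: 0.0088
finger_force: 58.7
```

Run:
```python
from h import *
st=r.state(); print(st['eef_pos'],st['ee_rot'],incab(st['eef_pos']))
print(rel(*cab(-.085,0),.048),rel(*cab(.038,0),.048))
```

```text
[0.50281984 0.17996916 0.10502158] [ 3.14117438e+00  6.17434094e-04 -5.49725526e-02] (np.float64(-0.0842), np.float64(-0.0014))
[-0.07 -0.14  5.7 ] [12.23 -0.15  5.69]
```

{"op": "servo_tool", "data": {
  "increments": [
    [255,0,-0.1,2,0],
    [255,0,-0.1,4,0],
    [255,0,-0.1,5.2,0],
    [255,0,-0.1,5.7,0],
    [255,0,-0.1,5.7,0],
    [255,0,-0.1,5.7,0]
  ]
}}

```text
time_s: 32.35
eef_pos: [0.5033, 0.1822, 0.049]
ee_rot: [-3.141, -0.001, -0.054]
wrist_force: [-0.0, 0.2, -3.8]
grip_width: 0.0088
finger_force: 58.8
```

{"op": "servo_tool", "data": {
  "increments": [
    [255,1.5,0,0,0],
    [255,3,0,0,0],
    [255,4.5,0,0,0],
    [255,6,0,0,0],
    [255,7.5,0,0,0],
    [255,9,0,0,0],
    [255,10.2,0,0,0],
    [255,10.2,0,0,0]
  ]
}}

```text
time_s: 33.15
eef_pos: [0.6059, 0.1766, 0.0489]
ee_rot: [-3.141, -0.002, -0.054]
wrist_force: [0.5, -0.9, -3.6]
grip_width: 0.0088
finger_force: 58.7
```

{"op": "servo_tool", "data": {
  "increments": [
    [255,1,0,0,0],
    [255,1.8,0,0,0],
    [255,2,0,0,0],
    [255,2,0,0.2,0],
    [255,2,0,0.4,0],
    [255,2,0,0.4,0]
  ]
}}

```text
time_s: 33.75
eef_pos: [0.6248, 0.1754, 0.0467]
ee_rot: [3.141, -0.002, -0.053]
wrist_force: [-7.1, -4.2, 13.1]
grip_width: 0.0092
finger_force: 64.2
```

{"op": "servo_tool", "data": {
  "increments": [
    [220,0,0,-0.2,0],
    [190,0,0,-0.2,0],
    [165,0,0,-0.2,0],
    [165,0,0,-0.2,0],
    [165,0,0,-0.2,0],
    [165,0,0,-0.2,0]
  ]
}}

```text
time_s: 34.35
eef_pos: [0.6246, 0.1759, 0.0463]
ee_rot: [3.142, -0.0, -0.053]
wrist_force: [0.0, -0.2, -0.4]
grip_width: 0.03
finger_force: 0.0
```

{"op": "servo_tool", "data": {
  "increments": [
    [165,0,0,-2,0],
    [165,0,0,-5,0],
    [165,0,0,-8,0],
    [165,0,0,-8,0]
  ]
}}

```text
time_s: 34.75
eef_pos: [0.6265, 0.1761, 0.1309]
ee_rot: [-3.14, -0.008, -0.053]
wrist_force: [0.2, -1.3, 0.1]
grip_width: 0.0301
finger_force: 0.0
```

{"op": "servo_tool", "data": {
  "increments": [
    [165,-3,4,0,0],
    [165,-6,8,0,0],
    [165,-9,12,0,0],
    [165,-10,16,0,0],
    [165,-10,20,0,0],
    [165,-10,24,0,0],
    [165,-10,24,0,0]
  ]
}}

```text
time_s: 35.45
eef_pos: [0.5117, -0.0623, 0.126]
ee_rot: [3.141, -0.0, -0.058]
wrist_force: [-0.6, 0.6, -1.1]
grip_width: 0.0302
finger_force: 0.0
```

```bash
cat >> h.py <<'E'
def incheck(s):
    m=rectify(s,.036,.5,.66,.06,.34,2000); g=cv2.cvtColor(m,cv2.COLOR_BGR2HSV)[...,2]
    for cy in(.074,0,-.074):
        o=[]
        for d in(-.02,0,.02):
            y=(O[1]+cy+d); u=int((.34-y)*2000); col=g[:,u-4:u+5].mean(1); i=np.where(col>120)[0]; o.append(incab((.66-i.max()/2000,y))[0] if len(i) else None)
        print('slot',cy,'front edge cab x',o)
    for x in(.615,):
        v=int((.66-x)*2000); row=g[v-4:v+5].mean(0); i=np.where(row>120)[0]; j=np.split(i,np.where(np.diff(i)>3)[0]+1); print(x,[(incab((x,.34-a[0]/2000))[1],incab((x,.34-a[-1]/2000))[1]) for a in j if len(a)>5])
E
python3 - <<'E'
from h import *
st=r.state(); print(st['eef_pos'],st['ee_rot'],st['grip_width'],st['wrist_force'])
s=optics.snapshot('top'); boxes(s); incheck(s)
a=np.radians(-4.8); t=np.array([.59-.025*np.cos(a),-.3225-.025*np.sin(a)]); print(t,rel(*t,.122))
E
```

```text
[ 0.51166894 -0.06226546  0.12598723] [ 3.14085204e+00 -5.35667252e-05 -5.79939643e-02] 0.03024745576137762 [-0.59765088  0.62228919 -1.0786426 ]
0.5898 -0.3205 [ 62.8 101.7] 3.8
0.5532 -0.1117 [191.2 199.9] 14.6
slot 0.074 front edge cab x [np.float64(0.0101), np.float64(0.0095), np.float64(0.0104)]
slot 0 front edge cab x [np.float64(0.0091), np.float64(0.009), np.float64(0.0099)]
slot -0.074 front edge cab x [np.float64(0.0705), np.float64(0.0704), np.float64(0.0703)]
0.615 [(np.float64(0.1275), np.float64(0.0461)), (np.float64(0.0312), np.float64(-0.0272)), (np.float64(-0.1056), np.float64(-0.1146))]
[ 0.56508768 -0.32040805] [ 6.81 25.68  0.38]
```

{"op": "servo_tool", "data": {
  "increments": [
    [120,1,4.5,0.3,1.5],
    [120,2,9,0.3,1.5],
    [120,3.5,13.5,0.3,1.5],
    [120,5,18,0.3,1.5],
    [120,6.8,22,0.3,1.5],
    [120,6.8,25.7,0.3,1.5],
    [120,6.8,25.7,0.3,1.5],
    [120,6.8,25.7,0.3,1.5]
  ]
}}

```text
time_s: 36.3
eef_pos: [0.5663, -0.3179, 0.1224]
ee_rot: [-3.141, 0.001, -0.079]
wrist_force: [0.9, 1.0, 0.1]
grip_width: 0.045
finger_force: 0.0
```

Run:
```python
from h import *
st=r.state(); print(st['eef_pos'],st['ee_rot'],st['grip_width'],st['wrist_force'])
s=optics.snapshot('top'); b=rectify(s,.036,.5,.66,-.4,-.25,2000); g=cv2.cvtColor(b,cv2.COLOR_BGR2HSV)[...,2]
for x in(.61,.625,.635): 
    v=int((.66-x)*2000); i=np.where(g[v-4:v+5].mean(0)>130)[0]; print(x,[-.25-k/2000 for k in(i.min(),i.max())] if len(i) else 0)
print(rel(.5651,-.3204,.044))
```

```text
[ 0.56629147 -0.31788584  0.1224428 ] [-3.14050611e+00  9.46589548e-04 -7.94890305e-02] 0.04502270051352318 [0.88123044 0.96332714 0.06449283]
0.61 [np.float64(-0.2915), np.float64(-0.39949999999999997)]
0.625 [np.float64(-0.2935), np.float64(-0.39949999999999997)]
0.635 [np.float64(-0.2955), np.float64(-0.39949999999999997)]
[-0.1   0.33  7.88]
```

{"op": "servo_tool", "data": {
  "increments": [
    [120,0,0,3,0],
    [120,0,0,5.5,0],
    [120,0,0,7,0],
    [120,0,0,7.8,0],
    [120,0,0,7.8,0],
    [120,0,0,7.8,0]
  ]
}}

```text
time_s: 36.95
eef_pos: [0.5667, -0.3188, 0.0464]
ee_rot: [3.141, -0.001, -0.079]
wrist_force: [-0.1, -0.1, 0.2]
grip_width: 0.0453
finger_force: 0.0
```

{"op": "servo_tool", "data": {
  "increments": [
    [160,0,0,0,0],
    [200,0,0,0,0],
    [255,0,0,0,0],
    [255,0,0,0,0],
    [255,0,0,0,0],
    [255,0,0,0,0],
    [255,0,0,0,0]
  ]
}}

```text
time_s: 37.65
eef_pos: [0.5665, -0.3195, 0.0468]
ee_rot: [3.14, -0.002, -0.08]
wrist_force: [-2.0, -0.5, 6.1]
grip_width: 0.0092
finger_force: 59.3
```

{"op": "servo_tool", "data": {
  "increments": [
    [255,0,0,-1,0],
    [255,0,0,-2.5,0],
    [255,0,0,-4.5,0],
    [255,0,0,-6,0],
    [255,0,0,-6,0],
    [255,0,0,-6,0]
  ]
}}

```text
time_s: 38.25
eef_pos: [0.566, -0.3186, 0.1051]
ee_rot: [-3.141, 0.0, -0.08]
wrist_force: [-0.3, -1.2, -2.2]
grip_width: 0.0088
finger_force: 58.5
```

Run:
```python
from h import *
st=r.state(); print(st['eef_pos'],st['ee_rot'],st['grip_width'],st['wrist_force'])
print(cab(-.085,-.074),rel(*cab(-.085,-.074),.10))
```

```text
[ 0.56597682 -0.31861137  0.10514706] [-3.14141798e+00  2.38886535e-04 -7.95795643e-02] 0.008809573248938154 [-0.27419385 -1.17062865 -2.21536518]
[0.49812255 0.10750499] [-10.15 -41.94   0.52]
```

{"op": "servo_tool", "data": {
  "increments": [
    [255,-3,-3,0,-1.5],
    [255,-6,-7,0,-1.5],
    [255,-9,-11,0,-1.5],
    [255,-10.2,-16,0,-1.5],
    [255,-10.2,-21,0,-1.5],
    [255,-10.2,-26,0,-1.5],
    [255,-10.2,-31,0,-1.5],
    [255,-10.2,-36,0,-1.5]
  ]
}}

```text
time_s: 39.05
eef_pos: [0.4923, 0.0489, 0.1047]
ee_rot: [-3.141, 0.001, -0.054]
wrist_force: [1.4, -0.6, -3.0]
grip_width: 0.0088
finger_force: 58.5
```

{"op": "servo_tool", "data": {
  "increments": [
    [255,0,-4,0,0],
    [255,0,-5.9,0,0],
    [255,0,-5.9,0,0],
    [255,0,-5.9,0,0],
    [255,0,-5.9,0,0]
  ]
}}

```text
time_s: 39.55
eef_pos: [0.496, 0.1048, 0.1049]
ee_rot: [3.141, 0.001, -0.055]
wrist_force: [-0.9, -0.5, -2.7]
grip_width: 0.0089
finger_force: 58.6
```

Run:
```python
from h import *
st=r.state(); print(st['eef_pos'],st['ee_rot'],incab(st['eef_pos']))
print(rel(*cab(-.085,-.074),.048),rel(*cab(.038,-.074),.048))
```

```text
[0.4959614  0.1048024  0.10491409] [ 3.14142879e+00  8.74235727e-04 -5.46239982e-02] (np.float64(-0.087), np.float64(-0.0768))
[ 0.21 -0.28  5.69] [12.51 -0.29  5.68]
```

{"op": "servo_tool", "data": {
  "increments": [
    [255,0,-0.3,2,0],
    [255,0,-0.3,4,0],
    [255,0,-0.3,5.2,0],
    [255,0,-0.3,5.7,0],
    [255,0,-0.3,5.7,0],
    [255,0,-0.3,5.7,0]
  ]
}}

```text
time_s: 40.15
eef_pos: [0.4968, 0.1086, 0.049]
ee_rot: [-3.141, -0.001, -0.054]
wrist_force: [0.3, 0.4, -3.0]
grip_width: 0.0086
finger_force: 58.6
```

{"op": "servo_tool", "data": {
  "increments": [
    [255,1.5,0,0,0],
    [255,3,0,0,0],
    [255,4.5,0,0,0],
    [255,6,0,0,0],
    [255,7.5,0,0,0],
    [255,9,0,0,0],
    [255,10.3,0,0,0],
    [255,10.3,0,0,0]
  ]
}}

```text
time_s: 40.95
eef_pos: [0.6005, 0.103, 0.0489]
ee_rot: [-3.142, -0.002, -0.054]
wrist_force: [0.0, 0.5, -2.8]
grip_width: 0.0089
finger_force: 58.6
```

{"op": "servo_tool", "data": {
  "increments": [
    [255,1,0,0,0],
    [255,1.8,0,0,0],
    [255,2.1,0,0,0],
    [255,2.1,0,0.2,0],
    [255,2.1,0,0.4,0],
    [255,2.1,0,0.4,0]
  ]
}}

```text
time_s: 41.55
eef_pos: [0.6204, 0.1015, 0.0467]
ee_rot: [3.141, -0.002, -0.053]
wrist_force: [-6.3, -3.7, 14.1]
grip_width: 0.009
finger_force: 64.2
```

{"op": "servo_tool", "data": {
  "increments": [
    [220,0,0,-0.2,0],
    [190,0,0,-0.2,0],
    [165,0,0,-0.2,0],
    [165,0,0,-0.2,0],
    [165,0,0,-0.2,0],
    [165,0,0,-0.2,0]
  ]
}}

```text
time_s: 42.15
eef_pos: [0.6201, 0.1022, 0.0462]
ee_rot: [-3.142, 0.0, -0.053]
wrist_force: [0.0, 0.8, 0.1]
grip_width: 0.0298
finger_force: 0.0
```

{"op": "servo_tool", "data": {
  "increments": [
    [165,0,0,-2,0],
    [165,0,0,-5,0],
    [165,0,0,-10,0],
    [165,0,0,-10,0]
  ]
}}

```text
time_s: 42.55
eef_pos: [0.6229, 0.1022, 0.1532]
ee_rot: [-3.141, -0.012, -0.053]
wrist_force: [0.6, -0.2, 1.2]
grip_width: 0.0302
finger_force: 0.0
```

{"op": "servo_tool", "data": {
  "increments": [
    [255,-3,4,0,0],
    [255,-6,8,0,0],
    [255,-9,12,0,0],
    [255,-12,16,0,0],
    [255,-15,20,0,0],
    [255,-15,20,0,0]
  ]
}}

```text
time_s: 43.15
eef_pos: [0.4571, -0.0928, 0.1462]
ee_rot: [3.141, 0.001, -0.059]
wrist_force: [0.2, -0.4, 0.3]
grip_width: 0.0003
finger_force: 0.0
```

```bash
cat >> h.py <<'E'
H=cab(0,.117)
def finger(th,rad,off):
    u=R.from_euler('z',-th).apply(np.r_[-CY,0])[:2]; n=np.array([u[1],-u[0]]); return H+rad*u+off*n
E
python3 - <<'E'
from h import *
st=r.state(); print(st['eef_pos'],st['ee_rot'],st['grip_width'],st['wrist_force'])
s=optics.snapshot('top'); incheck(s)
for z in(0,.05,.097): print('mug',z,world(s,(148,262),z).round(3))
h=cv2.cvtColor(s['img'],cv2.COLOR_BGR2HSV); 
m=((h[...,0]>12)&(h[...,0]<28)&(h[...,1]>170)&(h[...,2]>80)); m[:, :120]=0; m[:,180:]=0; m[:225]=0; v,u=np.where(m); print(u.min(),u.max(),v.min(),v.max()); print([world(s,p,.05).round(3) for p in((u.max(),260),(150,v.max()))])
print('H',H)
g=h[...,2]
# door angle from orange strip in map at .07
d=rectify(s,.068,.355,.6,.27,.4,2000); hh=cv2.cvtColor(d,cv2.COLOR_BGR2HSV); mm=(hh[...,0]>5)&(hh[...,0]<20)&(hh[...,1]>120)&(hh[...,2]>140); v,u=np.where(mm); p=np.polyfit(.6-v/2000,.4-u/2000,1); print('door y=%.3f x + %.3f'%tuple(p), 'at .38,.55:',np.polyval(p,[.38,.55]),'xmin',.6-v.max()/2000)
for th in(1.72,1.5,1,.5,0): print(th,finger(th,.2,.045).round(3),rel(*finger(th,.2,.045),.035))
E
```

```text
[ 0.45708008 -0.0927891   0.14624699] [ 3.14098822e+00  8.21899433e-04 -5.86395497e-02] 0.0003235862429870623 [ 0.21275713 -0.37466862  0.26388876]
slot 0.074 front edge cab x [np.float64(0.0101), np.float64(0.0095), np.float64(0.0104)]
slot 0 front edge cab x [np.float64(0.0091), np.float64(0.009), np.float64(0.0094)]
slot -0.074 front edge cab x [np.float64(0.0086), np.float64(0.008), np.float64(0.0084)]
0.615 [(np.float64(0.1275), np.float64(0.0456)), (np.float64(0.0317), np.float64(-0.0277)), (np.float64(-0.0422), np.float64(-0.1016)), (np.float64(-0.1051), np.float64(-0.1146))]
mug 0 [0.474 0.559 0.   ]
mug 0.05 [0.469 0.541 0.05 ]
mug 0.097 [0.464 0.524 0.097]
129 165 235 277
[array([0.474, 0.496, 0.05 ]), array([0.43 , 0.533, 0.05 ])]
H [0.59332722 0.29362879]
door y=-0.215 x + 0.422 at .38,.55: [0.34028164 0.30368728] xmin 0.357
1.72 [0.407 0.378] [ -7.91 -46.56  11.13]
1.5 [0.393 0.335] [ -9.05 -42.21  11.13]
1 [0.397 0.234] [ -8.01 -32.12  11.14]
0.5 [0.45  0.147] [ -2.26 -23.76  11.14]
0 [0.538 0.096] [  6.79 -19.19  11.14]
```

{"op": "servo_tool", "data": {
  "increments": [
    [255,-1,-5,0,0],
    [255,-2,-10,0,0],
    [255,-3,-15,0,0],
    [255,-4,-20,0,0],
    [255,-5,-25,0,0],
    [255,-6,-30,0,0],
    [255,-7,-35,0,0],
    [255,-7.8,-40,0,0]
  ]
}}

```text
time_s: 44.0
eef_pos: [0.4028, 0.3099, 0.1463]
ee_rot: [-3.141, -0.0, -0.052]
wrist_force: [0.9, -0.7, 0.8]
grip_width: -0.0001
finger_force: 0.0
```

{"op": "servo_tool", "data": {
  "increments": [
    [255,0,-4,0,0],
    [255,0,-7,0,0],
    [255,0,-7,0,0],
    [255,0,-7,0,0],
    [255,0,-7,0,0]
  ]
}}

```text
time_s: 44.5
eef_pos: [0.4075, 0.3762, 0.1461]
ee_rot: [3.141, 0.0, -0.053]
wrist_force: [-0.0, -0.2, -0.5]
grip_width: -0.0002
finger_force: 0.0
```

Run:
```python
from h import *
st=r.state(); print(st['eef_pos'],st['ee_rot'])
print(rel(*finger(1.72,.2,.05),.035))
```

```text
[0.40745793 0.37615207 0.14610393] [ 3.14125128e+00  3.56075175e-04 -5.34087816e-02]
[-0.02 -0.69 11.11]
```

Descend outside the door, then plan the arc waypoints.

{"op": "servo_tool", "data": {
  "increments": [
    [255,0,-0.7,0,0],
    [255,0,-0.7,3,0],
    [255,0,-0.7,6,0],
    [255,0,-0.7,9,0],
    [255,0,-0.7,11,0],
    [255,0,-0.7,11,0],
    [255,0,-0.7,11,0]
  ]
}}

```text
time_s: 45.2
eef_pos: [0.4085, 0.3835, 0.0371]
ee_rot: [-3.141, -0.001, -0.054]
wrist_force: [-1.0, -0.6, -0.0]
grip_width: 0.0
finger_force: 0.0
```

Run:
```python
from h import *
st=r.state(); print(st['eef_pos'],st['wrist_force'])
for th in np.arange(1.72,-.01,-.1): print(round(th,2),rel(*finger(th,.2,.022),.035)[:2])
print(0,rel(*finger(-.03,.2,.016),.035)[:2])
```

```text
[0.40853953 0.38349873 0.0370799 ] [-0.9732481  -0.64107843 -0.04002301]
1.72 [-0.51  2.83]
1.62 [-0.93  4.79]
1.52 [-1.15  6.79]
1.42 [-1.17  8.8 ]
1.32 [-0.98 10.81]
1.22 [-0.6  12.78]
1.12 [-0.02 14.71]
1.02 [ 0.74 16.57]
0.92 [ 1.69 18.34]
0.82 [ 2.81 20.01]
0.72 [ 4.09 21.56]
0.62 [ 5.52 22.97]
0.52 [ 7.09 24.24]
0.42 [ 8.77 25.34]
0.32 [10.56 26.27]
0.22 [12.42 27.01]
0.12 [14.36 27.57]
0.02 [16.34 27.93]
0 [17.94 28.01]
```

{"op": "servo_tool", "data": {
  "increments": [
    [255,-0.5,2.8,0,0],
    [255,-0.9,4.8,0,0],
    [255,-1.2,6.8,0,0],
    [255,-1.2,8.8,0,0],
    [255,-1,10.8,0,0],
    [255,-0.6,12.8,0,0],
    [255,0,14.7,0,0],
    [255,0.7,16.6,0,0]
  ]
}}

```text
time_s: 46.0
eef_pos: [0.4074, 0.2168, 0.038]
ee_rot: [-3.141, -0.003, -0.054]
wrist_force: [0.8, 0.9, -0.6]
grip_width: -0.0
finger_force: 0.1
```

{"op": "servo_tool", "data": {
  "increments": [
    [255,1,1.7,0,0],
    [255,2.1,3.4,0,0],
    [255,3.4,5,0,0],
    [255,4.8,6.4,0,0],
    [255,6.4,7.6,0,0],
    [255,8.1,8.7,0,0],
    [255,9.9,9.7,0,0],
    [255,9.9,9.7,0,0]
  ]
}}

```text
time_s: 46.8
eef_pos: [0.5025, 0.1139, 0.038]
ee_rot: [-3.141, -0.005, -0.055]
wrist_force: [0.5, 0.7, 0.4]
grip_width: 0.0006
finger_force: 0.0
```

Run:
```python
from h import *
st=r.state(); print(st['eef_pos'],st['wrist_force'])
for th,o in((.22,.022),(.12,.022),(.05,.022),(.02,.022),(0,.018),(0,.012)): print(th,rel(*finger(th,.2,o),.035))
```

```text
[0.50249434 0.11391694 0.03804828] [0.45298894 0.70712933 0.38127615]
0.22 [1.59 0.6  0.31]
0.12 [3.52 1.15 0.32]
0.05 [4.9  1.42 0.33]
0.02 [5.5  1.51 0.33]
0 [6.3  1.56 0.33]
0 [6.9  1.55 0.34]
```

{"op": "servo_tool", "data": {
  "increments": [
    [255,1.6,0.6,0,0],
    [255,3.5,1.1,0,0],
    [255,4.5,1.4,0,0],
    [255,5.1,1.5,0,0],
    [255,5.5,1.5,0,0],
    [255,6,1.5,0,0],
    [255,6.4,1.5,0,0],
    [255,6.4,1.5,0,0]
  ]
}}

```text
time_s: 47.6
eef_pos: [0.5586, 0.0971, 0.0363]
ee_rot: [3.141, 0.011, -0.052]
wrist_force: [-23.3, -3.5, 15.6]
grip_width: 0.0002
finger_force: 11.5
```

Run:
```python
from h import *
st=r.state(); print(st['eef_pos'],st['wrist_force'],incab(st['eef_pos']))
```

```text
[0.55864187 0.09712168 0.03629893] [-23.25065589  -3.46228258  15.60351338] (np.float64(-0.024), np.float64(-0.0811))
```

{"op": "servo_tool", "data": {
  "increments": [
    [255,-3,0,0,0],
    [255,-6,0,-2,0],
    [255,-8,0,-6,0],
    [255,-10,4,-10,0],
    [255,-12,8,-10,0],
    [255,-14,13,-10,0],
    [255,-14,18,-10,0],
    [255,-14,18,-10,0]
  ]
}}

```text
time_s: 48.4
eef_pos: [0.4129, -0.0792, 0.1369]
ee_rot: [3.14, -0.001, -0.058]
wrist_force: [0.2, 0.5, 0.0]
grip_width: 0.0001
finger_force: 0.0
```

Run:
```python
from h import *
st=r.state(); print(st['eef_pos'],st['wrist_force'])
s=optics.snapshot('top'); d=rectify(s,.070,.45,.68,.03,.34,2000); cv2.imwrite('pics/z.png',d)
hh=cv2.cvtColor(d,cv2.COLOR_BGR2HSV); mm=((hh[...,0]>5)&(hh[...,0]<20)&(hh[...,1]>120)&(hh[...,2]>140)).astype(np.uint8)
n,l,stt,c=cv2.connectedComponentsWithStats(mm); k=1+stt[1:,4].argmax(); print(stt[k])
v,u=np.where(l==k); X=.68-v/2000; Y=.34-u/2000
D=np.array([incab((a,b)) for a,b in zip(X[::7],Y[::7])])
p=np.polyfit(D[:,1],D[:,0],1); print('slope rad',p[0],'x at hinge/edge',np.polyval(p,[.117,-.117]),'y range',D[:,1].min(),D[:,1].max())
e=rectify(s,.064,.58,.7,.05,.3,2000)
# roof front edge slope in map z=.07
rf=rectify(s,.070,.62,.68,.06,.29,2000); g=cv2.cvtColor(rf,cv2.COLOR_BGR2GRAY).astype(float)
gy=cv2.Sobel(cv2.GaussianBlur(g,(5,5),0),cv2.CV_64F,0,1); v=np.abs(gy[5:-5]).argmax(0)+5; uu=np.arange(len(v)); q=np.polyfit(.29-uu/2000,.68-1-v*0+1-v/2000,1); print('roof slope',np.arctan(q[0]),'assumed',-YC)
```

```text
[ 0.41288814 -0.07917162  0.13688409] [0.16859653 0.49555344 0.0120173 ]
[   99   172   467    57 11905]
slope rad 0.007095203874503132 x at hinge/edge [-0.00645591 -0.00811619] y range -0.119 0.1131
roof slope 0.057814436584881224 assumed 0.054105206811824215
```

```bash
python3 -c "
from h import *
print(ticket.close_job())"
```

```text
the job is handed in; nothing more can be done
None
```

The job is handed in, but it returned no verdict. All three clips were snapped shut with the pliers, and the three boxes went into the cabinet clip end out. The pliers are back flat on their board, and I kept the arm clear of the mug and tin. After a 23 N push, the camera put the door at about 0.003–0.007 rad against the 0.015 limit, and I took it as on its catch.

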